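# Straighten the boot wax, close the double-lidded tin and hold up its outer lid

## Robot

A 6-joint arm with a two-finger parallel gripper is mounted at the origin on the work surface. World frame = base frame: x ahead of the robot, y to its left, z up, the work surface at z = 0. Lengths are in m, angles in rad, forces in N, time in s.
With the tool pointing down it reaches from about 0.325 to 0.875 m from the base axis. Payload 4.4 kg.
Tool frame: the origin (TCP) lies at the very end of the fingers, on their centre line; the grasp point (between the pads) lies 19 mm behind it; y points along the fingers, x is the direction in which the jaws open and shut, and the axes are right-handed (so a half turn about y gives the same grasp; the last joint's range is limited). The gripper opens to 85 mm and grips with 20 to 120 N. Pads are 22 mm wide; open, the fingers measure 114 mm over their backs; the gripper's body (76 mm by 85 mm) begins 54 mm behind the grasp point. The pads swing forward as they close: fully open they stand 13 mm farther back than shut.
Start: joints at [-1.409, 0.207, 1.542, -0, 1.393, -0.15], TCP at [0.176, -0.547, 0.231] pointing down, gripper open.
Joint ranges: [-2.73, 2.73], [-0.86, 2.22], [0.23, 2.46], [-1.11, 4.25], [0.08, 2.63], [-2.82, 2.82]. Speed limits (rad/s): [2.79, 2.79, 3.14, 3.14, 3.14, 3.14].

## Interface

Orientations are given as a unit quaternion [x, y, z, w].
In Python, from rig import bot, imaging gives the robot as it stands.
- The arm moves only by the tool arm_command, never from a script. Its argument "motion" is a list of rows, each an object with "dp": the shift along the tool's x, y, z in cm, a list of three; "roll": the turn about the tool's y in rad. In form: [{"dp": [x, y, z], "roll": roll}, ...]. A call has 1 to 12 rows; each row shifts and turns the commanded pose from where the row before left it, along the tool's axes as they then stand; what a row does not reach is not made up. A row lasts 1/8 s, in which the tool goes at most 62.5 mm and 10.7 degrees, less where a joint would pass 70% of its speed; a pose out of reach is approached as far as the arm can. A call with a gripper value outside its range is refused whole. "gripper" is the opening in per cent of the stroke, from 0 (shut) to 100 (fully open), set as the call begins (left out, the last holds). The fingers move at their own pace and stop on an object; "force" is the grip in N (left out, the last holds). Time passes only in rows, so rows that do not move let the fingers close. It gives the time, the measured TCP pose, the force and the opening at its end, in the units of the state.
- bot.state(): the state, without advancing time (a new reading comes with each control period).
- imaging.snapshot(name): name is "scene" or "top"; returns a dict with "frame" (420x560x3 uint8, red, green, blue), "depth" (420x560 float32, m along the optical axis (not along the pixel's ray), 0 where there is no reading), "fx", "fy", "cx", "cy" (pixels), "view" (4x4, takes a point from world to camera coordinates). Camera axes: x right, y down, z forward; pixel columns grow to the right and rows downward; lengths in m; the calibration is good to about 2 mm. A picture is of the moment at which its call begins.
- bot.finish_job(): hands the job in, once; it reports no verdict.
The state is a dict: "time": time; "joints": joint angles; "joint_velocities": joint speeds; "tau": joint torques, N m; "ee_pos": TCP position; "eef_rot": TCP orientation; "wrist_force": force on the tool from outside, world axes, zero at the start; "wrist_torque": the same for the moment, N m; "width": finger opening in m.
Only numpy, scipy, OpenCV 4.12 (cv2) and the standard library are available. Lean on these libraries where they do the work, as an engineer would, in place of code of your own. Each camera call takes 0.05 s, during which the arm holds its last target. There are 200 camera calls.

## Task

In the open green tin on the stone bench, nudge the three wax bars straight up against the far wall so that they lie in an even, square row with gaps between them, then carry the two nested lids together by the inner lid's red handle and lower them gently, without dropping them, until the inner lid sits fully down in the tin. Then take the outer lid alone by its brass collar, lift it straight off without raising or tipping the inner lid, and finish still holding it level above the tin, with at least 10 cm of free height over the tin's rim, so that I can lay the boot brush on the inner lid. Leave the mug, the glass dish, the flashlight and the brush where they are.

Things in the scene. Friction and masses are not known exactly. Their poses are not given: they have to be found in the camera images.
- tin: Open green tin, fixed, outside 158 (x) x 140 (y) x 56 mm high; walls and floor 4 mm, inside 150 x 132 mm. Ledges on both y walls, 9 mm wide, 4 mm thick, top 36 mm above the origin, carry the inner lid. Origin: centre of the underside, on the bench. x points to its far wall, away from the robot (yaw within 0.3 rad of world x), y left. Stands left or right; the lids stand on the other side.
- inner_lid: Inner lid, 0.28 kg, loose, starts on the bench. Aluminium plate 144 (x) x 126 (y) x 5 mm, 3 mm play all round in the tin; black stem and 60 x 60 mm flange, its top 22 mm above the origin, on which the outer lid rests; red handle bar above. Origin: centre of the underside; x within 0.35 rad of world x. Seated, its origin is 36 mm above the tin's.
- inner_handle (a point): Centre of the top of the inner lid's red handle bar, 64 mm above that lid's origin. The bar is 16 mm (lid's x) x 36 mm (y) and passes up through the outer lid's slot; 22 mm of it show above the collar. Lifting it lifts both lids. Axes as the inner lid's.
- outer_lid: Outer lid, 0.22 kg, loose, resting on the inner lid's flange. Green plate 174 (x) x 158 (y) x 4 mm with a slot 22 x 42 mm round the red bar (3 mm play). Origin: centre of the underside, 22 mm above the inner lid's origin while nested; with the inner lid seated that is 58 mm above the tin's origin, 2 mm over the rim.
- outer_collar (a point): Centre of the top of the outer lid's brass collar, 20 mm above that lid's origin. The collar is 50 mm (lid's x) x 60 mm (y) outside, walls 6 mm, and stands 16 mm high on the plate. Grip it across the outside; the red bar then stands between the fingers, its top 22 mm above the collar. Axes as the outer lid's.
- wax_left: Yellow wax bar, 60 (its x) x 30 x 22 mm, 0.06 kg, loose on the tin's 4 mm floor, in the left (+y) lane, y = +42 mm in the tin. Origin: centre of its underside. Against the far wall, its origin is at x = +45 mm in the tin's frame; it starts 12 to 28 mm short of that and up to 0.12 rad askew. Neighbouring lanes are 42 mm apart.
- wax_middle: Dark brown wax bar, 60 (its x) x 30 x 22 mm, 0.06 kg, loose on the tin's 4 mm floor, in the middle lane, y = 0 in the tin. Origin: centre of its underside. Against the far wall, its origin is at x = +45 mm in the tin's frame; it starts 12 to 28 mm short of that and up to 0.12 rad askew. Neighbouring lanes are 42 mm apart.
- wax_right: Black wax bar, 60 (its x) x 30 x 22 mm, 0.06 kg, loose on the tin's 4 mm floor, in the right (-y) lane, y = -42 mm in the tin. Origin: centre of its underside. Against the far wall, its origin is at x = +45 mm in the tin's frame; it starts 12 to 28 mm short of that and up to 0.12 rad askew. Neighbouring lanes are 42 mm apart.
- mug: Red mug, 82 mm wide, 95 mm high, beyond the work; origin at the centre of its foot. Bystander.
- dish: Glass dish, 110 mm wide, 35 mm high, beyond the work; origin at the centre of its foot. Bystander.
- flashlight: Yellow flashlight lying along its x, 150 x 42 x 42 mm, at the left; origin under its middle. Bystander.
- boot_brush: Wooden boot brush lying bristles down, 150 x 50 x 38 mm, at the right; origin under its middle. Bystander.

How it is judged:
On the way, in this order (a step that is already met when the one before it is completed fails the run):
1. the three wax bars lie square against the tin's far wall in an even row (x of each of wax_left, wax_middle, wax_right in the frame of tin above 0.04 m and angle between the x axis of each of wax_left, wax_middle, wax_right and the x axis of tin, either way round below 0.1 rad and horizontal distance between wax_left and wax_middle between 0.033 and 0.051 m and horizontal distance between wax_middle and wax_right between 0.033 and 0.051 m), for 0.2 s.
2. both lids are on: the inner lid is seated in the tin and the outer lid still rests on it (z of inner_lid in the frame of tin between 0.033 and 0.039 m and horizontal distance between inner_lid and tin below 0.007 m and angle between inner_lid's own z axis and vertical below 0.04 rad and z of outer_lid in the frame of inner_lid between 0.019 and 0.026 m), for 0.3 s.
At the end, for the whole second after the job is handed in: Fingers hold the outer lid still and level (0.15 rad), within 50 mm of the tin's centre, over 92 mm above its rim, touching nothing else. Inner lid seated (3 mm, 0.04 rad), not touched. Wax bars within 5 mm of the far wall, square to 0.10 rad, neighbours 33 to 51 mm centre to centre (all of step 1 and z of inner_lid in the frame of tin between 0.033 and 0.039 m and horizontal distance between inner_lid and tin below 0.007 m and angle between inner_lid's own z axis and vertical below 0.04 rad and z of outer_lid in the frame of tin above 0.148 m and horizontal distance between outer_lid and tin below 0.05 m and angle between outer_lid's own z axis and vertical below 0.15 rad and linear speed of outer_lid below 0.03 m/s and contact force between the fingers and outer_lid above 1 N and contact force between each of outer_lid, the fingers and inner_lid below 0.1 N and contact force between outer_lid and tin below 0.1 N and linear speed of inner_lid below 0.02 m/s); the arm keeps its last pose, push and grip.
It fails at once if the lids come apart while the inner lid is not seated in the tin, or the inner lid is lifted or tipped when the outer one is off (z of outer_lid in the frame of inner_lid above 0.034 m and (z of inner_lid in the frame of tin above 0.041 m or z of inner_lid in the frame of tin below 0.031 m or angle between inner_lid's own z axis and vertical above 0.07 rad or horizontal distance between inner_lid and tin above 0.012 m)).
It fails at once if the lids are dropped or slammed onto the tin (horizontal distance between inner_lid and tin below 0.05 m and z of inner_lid in the frame of tin below 0.07 m and linear speed of inner_lid above 0.35 m/s).
It fails at once if the mug, dish, flashlight or brush is disturbed (moved over 20 mm) (distance of any of mug, dish, flashlight, boot_brush from where it was at the start of the episode above 0.02 m).
It also fails if it takes over 72 s, if anything falls off the work surface, if the arm or the gripper's body presses on something with over 40 N, if the wrist force passes 120 N, or if a joint passes its speed limit or range.

## Working session

There is one attempt and no reset: what is moved stays moved. The work goes in short steps, Python scripts to look and compute and a tool call to move; the robot and the scene stay as the last step left them, time stands still between calls to the robot, and variables do not carry over. Pictures are saved under pics/ and viewed, on a budget of 10 in all, crops included, one or two more only if the job needs it, and the job is handed in when it is done.

Besides the shell and the picture viewer there is one more tool, called as a command line: name --argument value ..., lists and objects as JSON in quotes. arm_command: Moves the arm, as the interface text tells. Its arguments: {"type":"object","properties":{"motion":{"type":"array"},"gripper":{"type":"number"},"force":{"type":"number"}},"required":["motion"]}

```bash
mkdir -p pics; ls; python3 - <<'E'
from rig import bot, imaging
import cv2,numpy as np
s=bot.state();print(s)
for n in("top","scene"):
    d=imaging.snapshot(n);cv2.imwrite(f"pics/{n}0.png",d["frame"][:,:,::-1]);np.savez(f"pics/{n}0.npz",**d)
    print(n,d["fx"],d["cx"],d["cy"],np.round(d["view"],3).tolist())
E
```

```text
pics
{'time': 0.0, 'joints': array([-1.40945034e+00,  2.07454409e-01,  1.54296141e+00,  1.69067611e-05,
        1.39348803e+00, -1.50499302e-01]), 'joint_velocities': array([-1.42017897e-04,  1.87513458e-04,  1.59667988e-03, -4.97525314e-04,
       -7.37742159e-04, -7.37081951e-05]), 'tau': array([-1.11561756e-03, -3.83036470e+01, -2.91594386e+01, -1.87008759e-04,
        1.05427107e-02, -6.35397974e-07]), 'ee_pos': array([ 0.17629073, -0.54651427,  0.23010268]), 'eef_rot': array([-0.5710003 ,  0.41686589, -0.41571232,  0.57215798]), 'wrist_force': array([-0.07384979,  0.2436713 , -0.20654857]), 'wrist_torque': array([-0.02780655, -0.01705676, -0.02183062]), 'width': 0.08524027260573296}
top 511.8461648345231 276.92490886128803 210.24684241964306 [[0.007, -1.0, 0.017, -0.005], [-0.996, -0.008, -0.083, 0.636], [0.083, -0.017, -0.996, 1.28], [0.0, 0.0, 0.0, 1.0]]
scene 519.3233910688283 272.8244065113977 207.99496214410937 [[0.76, 0.65, -0.015, -0.486], [0.529, -0.631, -0.567, -0.295], [-0.378, 0.423, -0.824, 1.651], [0.0, 0.0, 0.0, 1.0]]
```

View pics/top0.png

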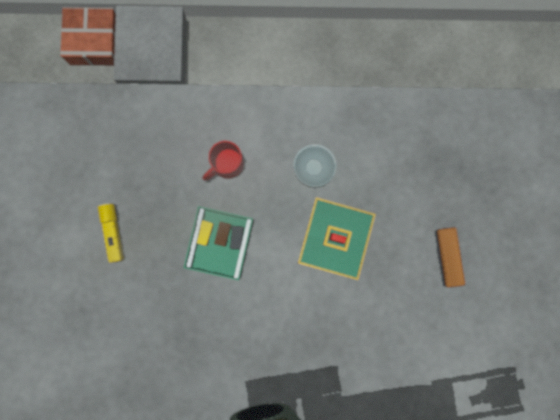

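View pics/scene0.png

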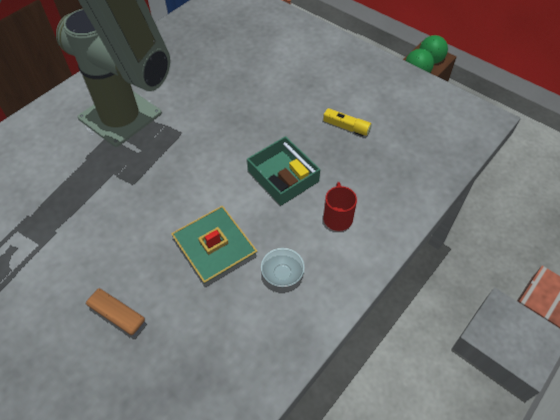

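The top view shows the tin at (220,243) with yellow, brown and black bars at (204,234), (223,235) and (237,237). The nested lids are at (338,238), with the red bar at their centre. The scene view shows the same layout.

```bash
cat > h.py <<'E'
import numpy as np,cv2
from rig import bot,imaging
def snap(n,save=None):
    d=imaging.snapshot(n)
    if save: cv2.imwrite(f"pics/{save}.png",d["frame"][:,:,::-1])
    return d
def rays(d,uv):
    uv=np.asarray(uv,float).reshape(-1,2);V=d["view"];R=V[:3,:3]
    r=np.c_[(uv[:,0]-d["cx"])/d["fx"],(uv[:,1]-d["cy"])/d["fy"],np.ones(len(uv))]@R
    return -R.T@V[:3,3],r
def plane(d,uv,z):
    o,r=rays(d,uv); return o+r*((z-o[2])/r[:,2])[:,None]
def proj(d,p):
    c=np.atleast_2d(p)@d["view"][:3,:3].T+d["view"][:3,3]
    return np.c_[c[:,0]/c[:,2]*d["fx"]+d["cx"],c[:,1]/c[:,2]*d["fy"]+d["cy"]]
def cloud(d):
    h,w=d["depth"].shape;v,u=np.mgrid[:h,:w];o,r=rays(d,np.c_[u.ravel(),v.ravel()])
    return (o+r*d["depth"].reshape(-1,1)).reshape(h,w,3)
def big(m):
    n,l,s,c=cv2.connectedComponentsWithStats(m.astype(np.uint8))
    return l==1+np.argmax(s[1:,4])
def rect(P):
    """min-area rectangle in mm: centre, (extent near x, extent near y), yaw of x"""
    (c,s,a)=cv2.minAreaRect((P[:,:2]*1000).astype(np.float32));a=np.radians(a)
    while a>np.pi/4: a-=np.pi/2; s=s[::-1]
    while a<-np.pi/4: a+=np.pi/2; s=s[::-1]
    return np.round(c,1),np.round(s,1),round(a,3)
def uvof(m): v,u=np.nonzero(m); return np.c_[u,v]
def box(d,p,r):
    h,w=d["depth"].shape;u,v=proj(d,p)[0];m=np.zeros((h,w),bool);m[max(0,int(v-r)):int(v+r),max(0,int(u-r)):int(u+r)]=1;return m
def hsv(d): return [x.astype(int) for x in cv2.split(cv2.cvtColor(d["frame"],cv2.COLOR_RGB2HSV))]
E
python3 - <<'E'
from h import *
for n in("top","scene"):
    d=dict(np.load(f"pics/{n}0.npz"));C=cloud(d);H,S,V=hsv(d)
    green=(H>60)&(H<95)&(S>90)
    red=((H<6)|(H>174))&(S>150)
    yel=(H>20)&(H<34)&(S>120)
    t0=plane(d,[220,243] if n=="top" else [284,168],0.03)[0]; l0=plane(d,[338,238]if n=="top" else [213,243],.026)[0]
    bt=box(d,t0,45);bl=box(d,l0,50)
    print(n,t0,l0,"table z",np.median(C[300:320,200:220,2]) if n=="top" else "")
    rim=bt&(abs(C[...,2]-.056)<.008);print(" rim",rim.sum(),rect(C[rim]),np.median(C[rim][:,2]))
    tt=big(bt&green);print(" tin green",rect(plane(d,uvof(tt),.056)))
    lm=bl&((C[...,2]>.016)&(C[...,2]<.036));print(" plate depth",rect(C[lm]),np.median(C[lm][:,2]))
    lm=big(bl&(green|yel));print(" plate col",rect(plane(d,uvof(lm),.026)))
    rm=big(bl&red);print(" red",rm.sum(),rect(plane(d,uvof(rm),.064)),C[rm][:,2].max())
    for k,m in(("yel",bt&yel),("brown",bt&((H<18)&(S>90)&(V<140))),("black",bt&(V<55))):
        m=big(m);print(" ",k,m.sum(),rect(plane(d,uvof(m),.026)),np.median(C[m][:,2]))
E
```

```text
top [0.55138666 0.14277535 0.03      ] [ 0.56623671 -0.1566877   0.026     ] table z -0.0004897739539324597
 rim 435 (array([551.2, 147.2]), array([158.3, 140.8]), np.float64(-0.212)) 0.05526492208607636
 tin green (array([527.1, 148.9]), array([101.6, 102.5]), np.float64(-0.211))
 plate depth (array([ 565.7, -151.8]), array([174.4, 158.6]), np.float64(-0.267)) 0.025721615008767684
 plate col (array([ 565.9, -153.1]), array([157.5, 141.1]), np.float64(-0.268))
 red 82 (array([ 565.1, -150.8]), array([14. , 34.7]), np.float64(-0.271)) 0.070370560346662
  yel 234 (array([576.9, 182.7]), array([57.7, 26.5]), np.float64(-0.238)) 0.025733630731018198
  brown 108 (array([567. , 139.1]), array([35.2, 22.5]), np.float64(-0.308)) 0.02592091538623642Traceback (most recent call last):
  File "<stdin>", line 16, in <module>
  File "h.py", line 21, in big
    return l==1+np.argmax(s[1:,4])
                ~~~~~~~~~^^^^^^^^^
    return _wrapfunc(a, 'argmax', axis=axis, out=out, **kwds)
    return bound(*args, **kwds)
ValueError: attempt to get argmax of an empty sequence
```

```bash
cat >> h.py <<'E'
def waxes(d,tin):
    """tin=(x,y,yaw) m; prints each bar's centre in tin frame (mm), size, yaw relative"""
    C=cloud(d);c,s=np.cos(tin[2]),np.sin(tin[2]);q=C[...,:2]-np.array(tin[:2]);Q=q@np.array([[c,-s],[s,c]])
    for k,y in(("left",.042),("mid",0),("right",-.042)):
        m=(abs(C[...,2]-.026)<.007)&(abs(Q[...,1]-y)<.021)&(abs(Q[...,0])<.0755)&(abs(Q[...,1])<.0575)
        if m.sum()>30: print(k,m.sum(),*rect(Q[m]),"z",round(float(np.median(C[m][:,2])),4))
E
python3 - <<'E'
from h import *
for n in("top","scene"):
    d=dict(np.load(f"pics/{n}0.npz"));C=cloud(d);print(n)
    for p,z,k in(((.551,.147,.03),.056,"rim"),((.5657,-.1518,.026),.026,"plate"),((.5657,-.1518,.026),.066,"bar")):
        m=box(d,p,50)&(abs(C[...,2]-z)<(.007));m=big(m) if n=="scene" else m;print(k,m.sum(),rect(C[m]),np.median(C[m][:,2]))
    waxes(d,(.5512,.1472,-.212))
E
```

```text
top
rim 427 (array([551.2, 147.2]), array([158.3, 140.8]), np.float64(-0.212)) 0.05536909470760598
plate 3886 (array([ 565.7, -151.8]), array([174.4, 158.6]), np.float64(-0.267)) 0.025718913347528405
bar 89 (array([ 565. , -152.2]), array([15.9, 35.6]), np.float64(-0.221)) 0.06371516277323397
left 276 [ 0.1 41.4] [150.6  32.9] 0.023 z 0.0259
mid 286 [-0.1 -2. ] [150.3  37.1] -0.005 z 0.0256
right 286 [ -0.1 -39.6] [150.3  36.2] -0.003 z 0.0254
scene
rim 461 (array([552.3, 144.2]), array([164.3, 145.5]), np.float64(-0.2)) 0.05501700112984764
plate 3124 (array([ 566.7, -153.1]), array([178.8, 159.4]), np.float64(-0.264)) 0.02650797146234285
bar 81 (array([ 567.9, -154.4]), array([20.3, 36.2]), np.float64(-0.276)) 0.06422243933060967
left 224 [ 0.  40.1] [151.2  34.7] 0.01 z 0.026
mid 230 [-9.4 -3.7] [134.   37.3] -0.061 z 0.0262
right 196 [ -9.4 -37.8] [131.9  33.7] -0.006 z 0.0264
```

```bash
cat >> h.py <<'E'
from scipy.spatial.transform import Rotation as Ro
def tool(s=None):
    s=s or bot.state();return s["ee_pos"],Ro.from_quat(s["eef_rot"]).as_matrix()
def go(xyz,yaw):
    """dp (cm) after rolling so that tool x lies along yaw (mod pi)"""
    p,R=tool();a=np.arctan2(R[1,0],R[0,0])
    dy=(yaw-a+np.pi/2)%np.pi-np.pi/2
    roll=-dy  # y down
    R2=R@Ro.from_euler("y",roll).as_matrix()
    s=bot.state();print("t",round(s["time"],2),"tcp",p.round(4),"yaw_x",round(a,3),"tilt",R[:,1].round(3),"roll",round(roll,3),"j6",s["joints"][5].round(2),"dp",((np.array(xyz)-p)@R2*100).round(2),"F",s["wrist_force"].round(1),"w",round(s["width"],4))
def tinp(x,y,z=0,tin=(.5512,.1472,-.212)):
    c,s=np.cos(tin[2]),np.sin(tin[2]);return np.array([tin[0]+c*x-s*y,tin[1]+s*x+c*y,z])
E
sed -i 's/(abs(Q\[...,0\])<.0755)/(Q[...,0]<.069)\&(Q[...,0]>-.04)/; s/if m.sum()>30:/m=big(m)\n        if m.sum()>30:/' h.py
python3 - <<'E'
from h import *
waxes(dict(np.load("pics/top0.npz")),(.5512,.1472,-.212))
waxes(dict(np.load("pics/scene0.npz")),(.5512,.1472,-.212))
print(tinp(-.045,.042));go(tinp(-.045,.042,.15),-.212)
E
```

```text
left 267 [17.3 43.2] [60.8 30.4] -0.045 z 0.0259
mid 278 [24.9 -2.4] [59.8 29.9] -0.022 z 0.0257
right 274 [ 23.7 -41.2] [59.3 33.6] 0.143 z 0.0254
left 193 [19.1 41.4] [64.8 30.9] -0.044 z 0.026
mid 195 [26.4 -3.6] [62.6 32.7] -0.054 z 0.0263
right 172 [ 26.1 -40.5] [61.6 28.8] 0.044 z 0.0262
[0.51604491 0.19772841 0.        ]
t 0.1 tcp [ 0.1763 -0.5466  0.2302] yaw_x -1.259 tilt [-0.     0.002 -1.   ] roll -1.047 j6 -0.15 dp [17.56  8.17 79.9 ] F [ 0.3 -0.8  0.2] w 0.0852
```

arm_command --motion '[{"dp": [0,0,0],"roll": -0.175},{"dp": [0,0,0],"roll": -0.175},{"dp": [0,0,0],"roll": -0.175},{"dp": [0,0,0],"roll": -0.174},{"dp": [0,0,0],"roll": -0.174},{"dp": [0,0,0],"roll": -0.174},{"dp": [1.25,0,5.7],"roll": 0},{"dp": [1.25,0,5.7],"roll": 0},{"dp": [1.25,0,5.7],"roll": 0},{"dp": [1.25,0,5.7],"roll": 0},{"dp": [1.25,0,5.7],"roll": 0},{"dp": [1.25,0,5.7],"roll": 0}]' --gripper 0 --force 40

```text
time: 1.6
ee_pos: [0.3219, -0.2268, 0.231]
eef_rot: [-0.703, 0.075, -0.075, 0.703]
wrist_force: [1.9, -0.5, 0.1]
width: 0.0003
```

arm_command --motion '[{"dp": [1.25,0,5.7],"roll": 0},{"dp": [1.25,0,5.7],"roll": 0},{"dp": [1.25,0,5.7],"roll": 0},{"dp": [1.25,0,5.7],"roll": 0},{"dp": [1.25,0,5.7],"roll": 0},{"dp": [1.25,0,5.7],"roll": 0},{"dp": [1.2,0,5.7],"roll": 0},{"dp": [0,0,0],"roll": 0},{"dp": [0,0,0],"roll": 0}]'

```text
time: 2.72
ee_pos: [0.49, 0.1428, 0.2306]
eef_rot: [0.704, -0.075, 0.074, -0.703]
wrist_force: [0.8, 0.2, -1.1]
width: -0.0001
```

```bash
python3 - <<'E'
from h import *
go(tinp(-.037,.042,.012),-.212)
E
```

```text
t 2.73 tcp [0.49   0.1428 0.2306] yaw_x -0.211 tilt [-0.002 -0.001 -1.   ] roll 0.001 j6 0.33 dp [ 2.23 21.85  5.94] F [ 0.8  0.2 -1.1] w -0.0001
```

arm_command --motion '[{"dp": [1.1,3,3],"roll": 0},{"dp": [1.1,5,2.9],"roll": 0},{"dp": [0,5,0],"roll": 0},{"dp": [0,3,0],"roll": 0},{"dp": [0,2,0],"roll": 0},{"dp": [0,0,0],"roll": 0}]'

```text
time: 3.48
ee_pos: [0.5225, 0.1939, 0.0495]
eef_rot: [0.704, -0.077, 0.074, -0.702]
wrist_force: [-0.1, -0.5, -0.1]
width: -0.0001
```

```bash
python3 - <<'E'
from h import *
go(tinp(-.037,.042,.012),-.212)
d=snap("scene");cv2.imwrite("pics/s1.png",cv2.resize(d["frame"][120:220,220:350,::-1],None,fx=5,fy=5))
E
```

```text
t 3.48 tcp [0.5225 0.1939 0.0495] yaw_x -0.214 tilt [-0.005 -0.001 -1.   ] roll -0.002 j6 0.41 dp [0.1  3.75 0.24] F [-0.1 -0.5 -0.1] w -0.0001
```

View pics/s1.png

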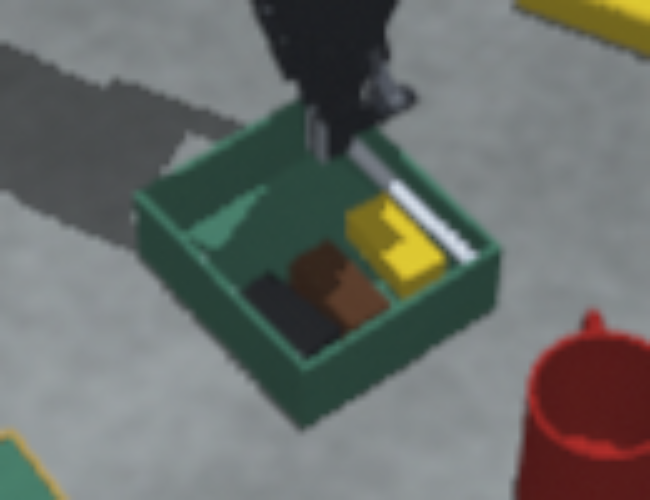

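The fingertip, at crop pixel (320,150), is inside the tin behind the yellow bar and clear of the white ledge. I'll lower it and push.

arm_command --motion '[{"dp": [0.1,2,0.2],"roll": 0},{"dp": [0,1.7,0],"roll": 0},{"dp": [0.6,0,0],"roll": 0},{"dp": [0.6,0,0],"roll": 0},{"dp": [0.6,0,0],"roll": 0},{"dp": [0.5,0,0],"roll": 0},{"dp": [0.4,0,0],"roll": 0},{"dp": [0.3,0,0],"roll": 0},{"dp": [0.2,0,0],"roll": 0},{"dp": [0,0,0],"roll": 0}]'

```text
time: 4.78
ee_pos: [0.5574, 0.1912, 0.0145]
eef_rot: [-0.703, 0.075, -0.075, 0.703]
wrist_force: [-1.7, 1.2, 2.4]
width: -0.0002
```

```bash
python3 - <<'E'
from h import *
go(tinp(0,.042,.012),-.212)
d=snap("scene");waxes(d,(.5512,.1472,-.212))
E
```

```text
t 4.78 tcp [0.5574 0.1912 0.0145] yaw_x -0.212 tilt [ 0.  0. -1.] roll 0.0 j6 0.4 dp [ 0.32  0.25 -0.23] F [-1.7  1.2  2.4] w -0.0002
left 170 [26.3 42.3] [69.2 30.2] -0.011 z 0.0263
mid 198 [26.5 -4.3] [63.4 33. ] -0.012 z 0.0258
right 173 [ 25.3 -41. ] [63.  30.1] 0.121 z 0.0263
```

arm_command --motion '[{"dp": [0.2,0,-0.1],"roll": 0},{"dp": [0.2,0,-0.1],"roll": 0},{"dp": [0.1,0,0],"roll": 0},{"dp": [0.1,0,0],"roll": 0},{"dp": [0,0,0],"roll": 0}]'

```text
time: 5.45
ee_pos: [0.5629, 0.1878, 0.0143]
eef_rot: [-0.703, 0.075, -0.075, 0.703]
wrist_force: [0.0, 0.1, 0.1]
width: 0.0001
```

```bash
python3 - <<'E'
from h import *
go(tinp(0,.042,.012),-.212)
d=snap("scene");waxes(d,(.5512,.1472,-.212));cv2.imwrite("pics/s2.png",cv2.resize(d["frame"][120:220,220:350,::-1],None,fx=5,fy=5))
E
```

```text
t 5.45 tcp [0.5629 0.1878 0.0143] yaw_x -0.212 tilt [ 0.  0. -1.] roll -0.0 j6 0.39 dp [-0.29  0.23 -0.02] F [0.  0.1 0.1] w 0.0001
left 157 [24.6 41.3] [69.3 31.2] 0.038 z 0.0263
mid 199 [27.9 -4.4] [63.5 32.5] -0.024 z 0.0262
right 172 [ 25.8 -38.2] [61.4 32.8] 0.054 z 0.0266
```

View pics/s2.png

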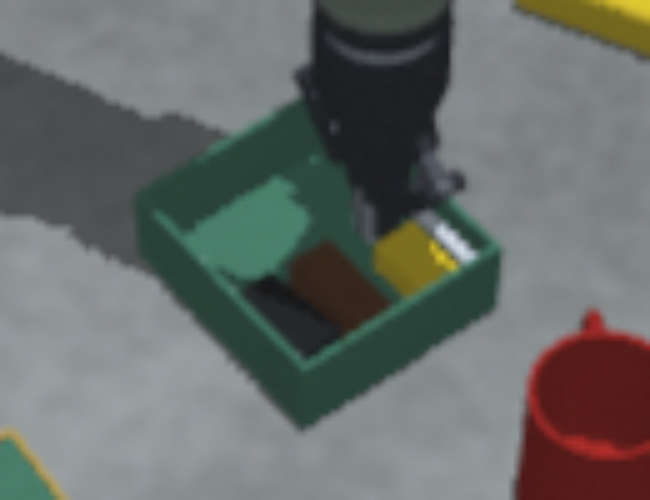

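The yellow bar has moved with the finger (crop 415,260), but the force is still near zero, so it hasn't reached the wall. I'll keep creeping forward.

arm_command --motion '[{"dp": [0.1,0,0],"roll": 0},{"dp": [0.1,0,0],"roll": 0},{"dp": [0.1,0,0],"roll": 0},{"dp": [0.1,0,0],"roll": 0},{"dp": [0,0,0],"roll": 0}]'

```text
time: 6.12
ee_pos: [0.5641, 0.1876, 0.0141]
eef_rot: [0.703, -0.077, 0.073, -0.703]
wrist_force: [-7.2, 2.1, 6.0]
width: -0.0001
```

arm_command --motion '[{"dp": [0.1,0,0],"roll": 0},{"dp": [0.1,0,0],"roll": 0},{"dp": [0.1,0,0],"roll": 0},{"dp": [0,0,0],"roll": 0}]'

```text
time: 6.62
ee_pos: [0.5642, 0.1875, 0.0139]
eef_rot: [0.703, -0.079, 0.071, -0.703]
wrist_force: [-13.5, 3.7, 10.8]
width: 0.0003
```

arm_command --motion '[{"dp": [-1,0,0],"roll": 0},{"dp": [-2.5,-1,0],"roll": 0},{"dp": [0,-3,0],"roll": 0},{"dp": [0,0,-2.2],"roll": 0},{"dp": [0,0,-2.2],"roll": 0},{"dp": [0,0,0],"roll": 0}]'

```text
time: 7.38
ee_pos: [0.5254, 0.1485, 0.0534]
eef_rot: [0.703, -0.076, 0.075, -0.703]
wrist_force: [-0.5, -0.0, 0.8]
width: 0.0
```

```bash
python3 - <<'E'
from h import *
go(tinp(-.029,-.002,.013),-.212)
E
```

```text
t 7.38 tcp [0.5254 0.1485 0.0534] yaw_x -0.215 tilt [-0.001 -0.001 -1.   ] roll -0.003 j6 0.33 dp [-0.35  4.04  0.22] F [-0.5 -0.   0.8] w 0.0
```

arm_command --motion '[{"dp": [-0.35,1,0.2],"roll": 0},{"dp": [0,1.6,0],"roll": 0},{"dp": [0,1.4,0],"roll": 0},{"dp": [0.6,0,0],"roll": 0},{"dp": [0.6,0,0],"roll": 0},{"dp": [0.5,0,0],"roll": 0},{"dp": [0.4,0,0],"roll": 0},{"dp": [0.3,0,0],"roll": 0},{"dp": [0.2,0,0],"roll": 0},{"dp": [0.2,0,0],"roll": 0},{"dp": [0.1,0,0],"roll": 0},{"dp": [0,0,0],"roll": 0}]'

```text
time: 8.88
ee_pos: [0.5514, 0.1475, 0.0146]
eef_rot: [-0.703, 0.075, -0.075, 0.703]
wrist_force: [-3.2, 1.2, 4.8]
width: -0.0
```

arm_command --motion '[{"dp": [0.1,0,0],"roll": 0},{"dp": [0.1,0,0],"roll": 0},{"dp": [0.1,0,0],"roll": 0},{"dp": [0.1,0,0],"roll": 0},{"dp": [0.1,0,0],"roll": 0},{"dp": [0.1,0,0],"roll": 0},{"dp": [0,0,0],"roll": 0}]'

```text
time: 9.75
ee_pos: [0.5551, 0.1465, 0.0136]
eef_rot: [0.703, -0.076, 0.073, -0.703]
wrist_force: [-6.3, 0.9, 5.0]
width: 0.0001
```

```bash
python3 - <<'E'
from h import *
go(tinp(.0042,-.002,.013),-.212)
E
```

```text
t 9.75 tcp [0.5551 0.1465 0.0136] yaw_x -0.212 tilt [-0.005  0.    -1.   ] roll 0.0 j6 0.32 dp [ 0.03  0.06 -0.21] F [-6.3  0.9  5. ] w 0.0001
```

Force has risen and the TCP is at the expected spot (0.3 mm short). I'll add a little more push, then do the right bar.

arm_command --motion '[{"dp": [0.2,0,0],"roll": 0},{"dp": [0.1,0,0],"roll": 0},{"dp": [0,0,0],"roll": 0},{"dp": [-1,0,0],"roll": 0},{"dp": [-3,-1,0],"roll": 0},{"dp": [0,-3,0],"roll": 0},{"dp": [0,0,-2],"roll": 0},{"dp": [0,0,-2],"roll": 0},{"dp": [0,0,0],"roll": 0}]'

```text
time: 10.88
ee_pos: [0.5115, 0.1127, 0.053]
eef_rot: [0.703, -0.077, 0.075, -0.703]
wrist_force: [-0.5, -0.4, -0.0]
width: -0.0002
```

```bash
python3 - <<'E'
from h import *
go(tinp(-.029,-.042,.013),-.212)
E
```

```text
t 10.88 tcp [0.5115 0.1127 0.053 ] yaw_x -0.215 tilt [-0.002 -0.    -1.   ] roll -0.003 j6 0.27 dp [0.26 4.   0.01] F [-0.5 -0.4 -0. ] w -0.0002
```

arm_command --motion '[{"dp": [0.2,1,0],"roll": 0},{"dp": [0,1.6,0],"roll": 0},{"dp": [0,1.4,0],"roll": 0},{"dp": [0.6,0,0],"roll": 0},{"dp": [0.6,0,0],"roll": 0},{"dp": [0.5,0,0],"roll": 0},{"dp": [0.4,0,0],"roll": 0},{"dp": [0.4,0,0],"roll": 0},{"dp": [0.2,0,0],"roll": 0},{"dp": [0.2,0,0],"roll": 0},{"dp": [0.1,0,0],"roll": 0},{"dp": [0,0,0],"roll": 0}]'

```text
time: 12.38
ee_pos: [0.5443, 0.1079, 0.0142]
eef_rot: [0.703, -0.074, 0.075, -0.703]
wrist_force: [-0.2, 1.1, -0.3]
width: -0.0002
```

arm_command --motion '[{"dp": [0.1,0,0],"roll": 0},{"dp": [0.1,0,0],"roll": 0},{"dp": [0.1,0,0],"roll": 0},{"dp": [0.1,0,0],"roll": 0},{"dp": [0.2,0,0],"roll": 0},{"dp": [0.2,0,0],"roll": 0},{"dp": [0,0,0],"roll": 0}]'

```text
time: 13.25
ee_pos: [0.5469, 0.1074, 0.0137]
eef_rot: [-0.703, 0.079, -0.071, 0.703]
wrist_force: [-12.7, 2.3, 10.9]
width: -0.0003
```

```bash
python3 - <<'E'
from h import *
go(tinp(.0042,-.042,.013),-.212)
E
```

```text
t 13.25 tcp [0.5469 0.1074 0.0137] yaw_x -0.212 tilt [-0.011  0.001 -1.   ] roll 0.0 j6 0.25 dp [ 0.    0.07 -0.21] F [-12.7   2.3  10.9] w -0.0003
```

arm_command --motion '[{"dp": [-1,0,0],"roll": 0},{"dp": [-2,-1,0],"roll": 0},{"dp": [0,-4,0],"roll": 0},{"dp": [0,-4.5,0],"roll": 0},{"dp": [0,-3,-4],"roll": 0},{"dp": [0,0,-5],"roll": 0},{"dp": [0,0,-5],"roll": 0},{"dp": [0,0,-5],"roll": 0},{"dp": [0,0,-4],"roll": 0},{"dp": [0,0,0],"roll": 0.055},{"dp": [0,0,0],"roll": 0}]' --gripper 60

```text
time: 14.62
ee_pos: [0.4745, -0.1131, 0.1396]
eef_rot: [0.701, -0.094, 0.095, -0.701]
wrist_force: [0.3, -0.1, -0.7]
width: 0.051
```

```bash
python3 - <<'E'
from h import *
go((.5655,-.152,.045),-.267)
d=snap("top");waxes(d,(.5512,.1472,-.212));C=cloud(d)
m=box(d,(.551,.147,.03),50)&(abs(C[...,2]-.056)<.007);print(m.sum(),rect(C[m]))
cv2.imwrite("pics/t3.png",cv2.resize(d["frame"][190:300,150:400,::-1],None,fx=3,fy=3))
E
```

```text
t 14.62 tcp [ 0.4745 -0.1131  0.1396] yaw_x -0.268 tilt [ 0.001 -0.001 -1.   ] roll -0.001 j6 -0.14 dp [ 9.79  9.47 -1.34] F [ 0.3 -0.1 -0.7] w 0.051
left 238 [42.  43.3] [54.2 27.7] 0.014 z 0.0255
mid 251 [42.2 -2.5] [53.9 30.3] -0.023 z 0.0254
right 237 [ 41.9 -42.2] [54.1 28.6] -0.0 z 0.0258
432 (array([551.4, 146.9]), array([158.3, 140.5]), np.float64(-0.218))
```

View pics/t3.png

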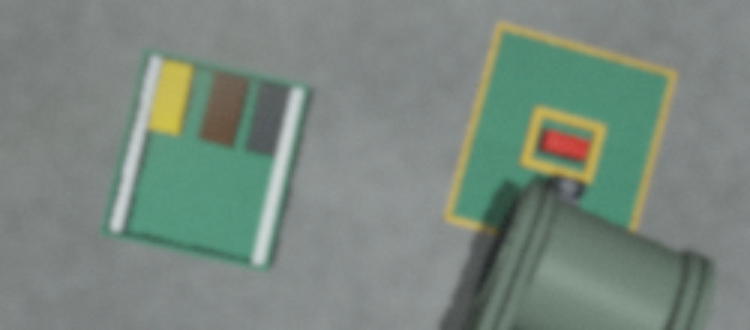

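The bars lie in a square row against the far wall (crop 170,97; 225,108; 268,118). They are 45.8 and 39.7 mm apart and askew by less than 0.025 rad. The lids (red bar at 565,146) haven't moved. Now for the handle.

arm_command --motion '[{"dp": [5,0,-0.7],"roll": 0},{"dp": [4.8,0,-0.6],"roll": 0},{"dp": [0,3,0],"roll": 0},{"dp": [0,2,0],"roll": 0},{"dp": [0,0,0],"roll": 0}]'

```text
time: 15.3
ee_pos: [0.5638, -0.1492, 0.087]
eef_rot: [-0.7, 0.095, -0.092, 0.701]
wrist_force: [-0.1, -0.2, 0.9]
width: 0.0515
```

```bash
python3 - <<'E'
from h import *
go((.5655,-.152,.045),-.267)
d=snap("scene");cv2.imwrite("pics/s4.png",cv2.resize(d["frame"][180:300,150:290,::-1],None,fx=5,fy=5))
E
```

```text
t 15.3 tcp [ 0.5638 -0.1492  0.087 ] yaw_x -0.265 tilt [-0.004  0.002 -1.   ] roll 0.002 j6 -0.14 dp [ 0.26  4.2  -0.23] F [-0.1 -0.2  0.9] w 0.0515
```

View pics/s4.png

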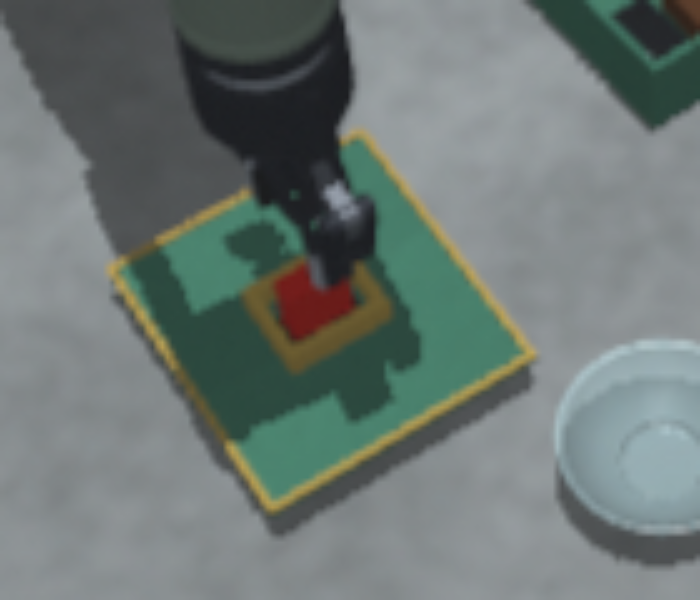

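The front finger (crop 335,270) straddles the red bar at (312,300). I'll correct by about 2.5 mm, descend and close.

arm_command --motion '[{"dp": [0.2,1.5,-0.2],"roll": 0},{"dp": [0,1.5,0],"roll": 0},{"dp": [0,1.0,0],"roll": 0},{"dp": [0,0,0],"roll": 0}]'

```text
time: 15.85
ee_pos: [0.5655, -0.1526, 0.0478]
eef_rot: [-0.701, 0.095, -0.093, 0.701]
wrist_force: [0.1, -0.4, -0.4]
width: 0.051
```

arm_command --motion '[{"dp": [0,0,0],"roll": 0},{"dp": [0,0,0],"roll": 0},{"dp": [0,0,0],"roll": 0},{"dp": [0,0,0],"roll": 0},{"dp": [0,0,0],"roll": 0}]' --gripper 0 --force 70

```text
time: 16.48
ee_pos: [0.5674, -0.1534, 0.0502]
eef_rot: [0.701, -0.093, 0.095, -0.701]
wrist_force: [0.7, 0.8, 4.9]
width: 0.0141
```

arm_command --motion '[{"dp": [0,-0.5,0],"roll": 0},{"dp": [0,-1,0],"roll": 0},{"dp": [0,-1.5,0],"roll": 0},{"dp": [0,-2,0],"roll": 0},{"dp": [0,0,0],"roll": 0}]'

```text
time: 17.1
ee_pos: [0.5686, -0.1539, 0.102]
eef_rot: [0.701, -0.092, 0.096, -0.7]
wrist_force: [1.3, -0.4, -5.3]
width: 0.0141
```

```bash
cat >> h.py <<'E'
def lids(d,p,z,tol=.008):
    C=cloud(d);m=box(d,(p[0],p[1],z),60)&(abs(C[...,2]-z)<tol)&(np.hypot(C[...,0]-p[0],C[...,1]-p[1])<.13)
    m=big(m);print("plate",m.sum(),rect(C[m]),"z",np.median(C[m][:,2]).round(4))
    A=np.c_[C[m][:,:2],np.ones(m.sum())];print("  tilt",np.linalg.lstsq(A,C[m][:,2],rcond=None)[0][:2].round(3))
E
python3 - <<'E'
from h import *
go((.5655,-.152,.2),-.212)
d=snap("scene");lids(d,(.566,-.153),.073,.012)
d=snap("top");lids(d,(.566,-.153),.073,.012)
E
```

```text
t 17.1 tcp [ 0.5686 -0.1539  0.102 ] yaw_x -0.267 tilt [ 0.005 -0.002 -1.   ] roll -0.055 j6 -0.14 dp [-0.29 -9.8   0.11] F [ 1.3 -0.4 -5.3] w 0.0141
plate 2924 (array([ 567.3, -153.4]), array([179.1, 158.8]), np.float64(-0.269)) z 0.0783
  tilt [ 0.004 -0.   ]
plate 1482 (array([ 578.2, -105.4]), array([174. ,  63.1]), np.float64(-0.277)) z 0.0762
  tilt [0.004 0.006]
```

arm_command --motion '[{"dp": [0,-2.5,0],"roll": 0},{"dp": [0,-3,0],"roll": 0},{"dp": [0,-3,0],"roll": 0},{"dp": [0,-1,0],"roll": -0.026},{"dp": [0,0,0],"roll": -0.026}]'

```text
time: 17.82
ee_pos: [0.5664, -0.153, 0.1939]
eef_rot: [-0.703, 0.075, -0.075, 0.703]
wrist_force: [-0.7, -0.1, -5.0]
width: 0.0141
```

arm_command --motion '[{"dp": [-0.4,0,1.45],"roll": 0},{"dp": [-0.78,0,2.9],"roll": 0},{"dp": [-0.78,0,2.9],"roll": 0},{"dp": [-0.78,0,2.9],"roll": 0},{"dp": [-0.78,0,2.9],"roll": 0},{"dp": [-0.78,0,2.9],"roll": 0},{"dp": [-0.78,0,2.9],"roll": 0},{"dp": [-0.78,0,2.9],"roll": 0},{"dp": [-0.78,0,2.9],"roll": 0},{"dp": [-0.78,0,2.9],"roll": 0},{"dp": [-0.4,0,1.4],"roll": 0},{"dp": [0,0,0],"roll": 0}]'

```text
time: 19.32
ee_pos: [0.5509, 0.1473, 0.1932]
eef_rot: [0.703, -0.076, 0.074, -0.703]
wrist_force: [-0.1, -0.7, -4.7]
width: 0.0141
```

```bash
python3 - <<'E'
from h import *
go((.554,.1449,.13),-.215)
E
```

```text
t 19.32 tcp [0.5509 0.1473 0.1932] yaw_x -0.213 tilt [-0.002 -0.001 -1.   ] roll 0.002 j6 0.32 dp [ 0.36  6.32 -0.17] F [-0.1 -0.7 -4.7] w 0.0141
```

arm_command --motion '[{"dp": [0.1,2,0],"roll": 0},{"dp": [0,2,0],"roll": 0},{"dp": [0,1.3,0],"roll": 0},{"dp": [0,0,0],"roll": 0},{"dp": [0,0,0],"roll": 0}]'

```text
time: 19.95
ee_pos: [0.5537, 0.146, 0.1421]
eef_rot: [-0.703, 0.076, -0.077, 0.703]
wrist_force: [-0.2, -0.2, -4.7]
width: 0.0137
```

```bash
python3 - <<'E'
from h import *
for i in range(3):
    go((.551,.147,.13),-.215)
    d=snap("top");lids(d,(.551,.147),.114,.012)
d=snap("scene","s5");lids(d,(.551,.147),.114,.012)
cv2.imwrite("pics/s5.png",cv2.resize(d["frame"][90:230,200:380,::-1],None,fx=4,fy=4))
E
```

```text
t 19.95 tcp [0.5537 0.146  0.1421] yaw_x -0.215 tilt [ 0.002  0.    -1.   ] roll -0.0 j6 0.32 dp [-0.29  1.21  0.04] F [-0.2 -0.2 -4.7] w 0.0137
plate 1676 (array([551.1, 147.7]), array([173.6, 158.1]), np.float64(-0.223)) z 0.1177
  tilt [-0.001  0.002]
t 20.0 tcp [0.5539 0.1461 0.1424] yaw_x -0.215 tilt [ 0.002  0.    -1.   ] roll -0.0 j6 0.32 dp [-0.3   1.24  0.02] F [ 1.  -1.1 -5.3] w 0.0141
plate 1682 (array([551.4, 148.2]), array([174.1, 158.8]), np.float64(-0.221)) z 0.118
  tilt [ 0.003 -0.   ]
t 20.05 tcp [0.5539 0.1462 0.1425] yaw_x -0.215 tilt [ 0.002  0.    -1.   ] roll -0.0 j6 0.32 dp [-0.3   1.25  0.01] F [-0.3  0.6 -4.2] w 0.0138
plate 1683 (array([551.3, 148.1]), array([174.2, 158.4]), np.float64(-0.223)) z 0.1181
  tilt [0.002 0.   ]
plate 2194 (array([551.3, 146.2]), array([180.8, 161. ]), np.float64(-0.214)) z 0.1188
  tilt [ 0.001 -0.002]
```

View pics/s5.png

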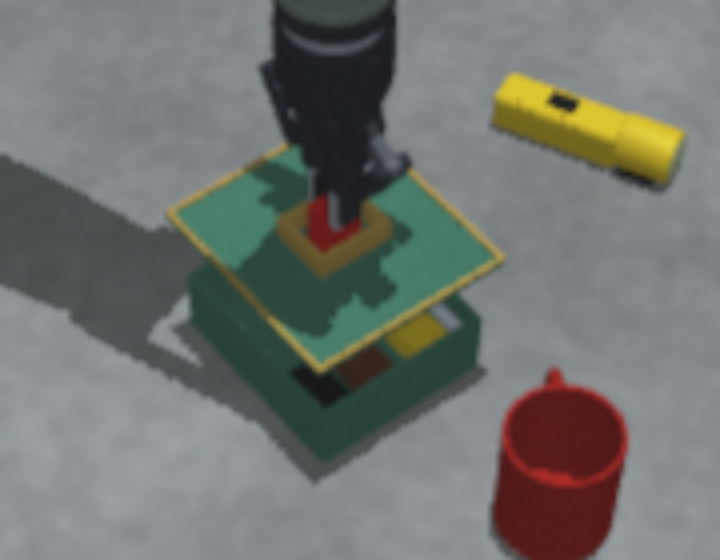

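The lids hang level over the tin (collar at crop 335,235), centred within 1 mm in both directions. I'll lower slowly, with a 1 mm correction.

arm_command --motion '[{"dp": [0,1,-0.1],"roll": 0},{"dp": [0,1,0],"roll": 0},{"dp": [0,0.8,0],"roll": 0},{"dp": [0,0.5,0],"roll": 0},{"dp": [0,0.4,0],"roll": 0},{"dp": [0,0.4,0],"roll": 0},{"dp": [0,0.3,0],"roll": 0},{"dp": [0,0,0],"roll": 0}]'

```text
time: 21.15
ee_pos: [0.5525, 0.1453, 0.0971]
eef_rot: [0.703, -0.076, 0.076, -0.703]
wrist_force: [0.2, 0.1, -6.1]
width: 0.0139
```

```bash
python3 - <<'E'
from h import *
go((.551,.147,.086),-.215)
E
```

```text
t 21.15 tcp [0.5525 0.1453 0.0971] yaw_x -0.215 tilt [-0. -0. -1.] roll -0.0 j6 0.32 dp [-0.19  1.11  0.14] F [ 0.2  0.1 -6.1] w 0.0139
```

arm_command --motion '[{"dp": [0,0.3,0],"roll": 0},{"dp": [0,0.3,0],"roll": 0},{"dp": [0,0.2,0],"roll": 0},{"dp": [0,0.1,0],"roll": 0},{"dp": [0,0.1,0],"roll": 0},{"dp": [0,0.1,0],"roll": 0},{"dp": [0,0.1,0],"roll": 0},{"dp": [0,0,0],"roll": 0}]'

```text
time: 22.15
ee_pos: [0.5528, 0.1453, 0.0862]
eef_rot: [0.703, -0.076, 0.076, -0.703]
wrist_force: [-3.2, -0.2, 2.1]
width: 0.0145
```

```bash
python3 - <<'E'
from h import *
go((.551,.147,.086),-.215)
d=snap("scene");lids(d,(.551,.147),.062,.012)
E
```

```text
t 22.15 tcp [0.5528 0.1453 0.0862] yaw_x -0.215 tilt [ 0. -0. -1.] roll 0.0 j6 0.32 dp [-0.21  0.02  0.13] F [-3.2 -0.2  2.1] w 0.0145
plate 2163 (array([552.1, 145.9]), array([178.8, 162.1]), np.float64(-0.22)) z 0.0627
  tilt [-0.001  0.002]
```

Force has gone from −6 N (hanging) to +2 N (supported), and the plate is at z≈0.0625, so it's seated. Now I'll release it carefully.

arm_command --motion '[{"dp": [0,0,0],"roll": 0},{"dp": [0,0,0],"roll": 0},{"dp": [0,0,0],"roll": 0},{"dp": [0,0,0],"roll": 0}]' --gripper 40

```text
time: 22.7
ee_pos: [0.5529, 0.1453, 0.0853]
eef_rot: [-0.703, 0.076, -0.076, 0.703]
wrist_force: [-0.7, 1.0, -0.3]
width: 0.0343
```

arm_command --motion '[{"dp": [0,-1,0],"roll": 0},{"dp": [0,-2,0],"roll": 0},{"dp": [-2,-3,0],"roll": 0},{"dp": [-5,-3,0],"roll": 0},{"dp": [-3,0,0],"roll": 0},{"dp": [0,0,0],"roll": 0}]' --gripper 100

```text
time: 23.45
ee_pos: [0.4537, 0.1672, 0.1763]
eef_rot: [-0.703, 0.075, -0.076, 0.703]
wrist_force: [0.0, -0.2, -0.1]
width: 0.0853
```

```bash
python3 - <<'E'
from h import *
go((.551,.147,.086),-.215)
for n in("top","scene"):
    d=snap(n);lids(d,(.551,.147),.062,.006);C=cloud(d)
    for z in(.078,.100):
        m=box(d,(.551,.147,z),22)&(abs(C[...,2]-z)<.006);m=big(m);print(n,z,m.sum(),rect(C[m]),np.median(C[m][:,2]))
    cv2.imwrite(f"pics/{n}6.png",cv2.resize(d["frame"][150:280,150:320,::-1] if n=="top" else d["frame"][90:230,200:380,::-1],None,fx=4,fy=4))
E
```

```text
t 23.45 tcp [0.4537 0.1672 0.1763] yaw_x -0.213 tilt [ 0.001  0.    -1.   ] roll 0.002 j6 0.39 dp [9.93 9.04 0.1 ] F [ 0.  -0.2 -0.1] w 0.0853
plate 3587 (array([550. , 147.6]), array([174.2, 158.7]), np.float64(-0.222)) z 0.0618
  tilt [-0. -0.]
top 0.078 202 (array([550.1, 147.3]), array([49.8, 60.2]), np.float64(-0.223)) 0.07750176514323881
top 0.1 99 (array([550.9, 146.8]), array([15.8, 35.2]), np.float64(-0.212)) 0.09903280921359348
plate 2395 (array([550.8, 145.9]), array([179.7, 161.8]), np.float64(-0.217)) z 0.0627
  tilt [0.002 0.001]
scene 0.078 194 (array([552.4, 145.3]), array([57.1, 63.6]), np.float64(-0.233)) 0.07755171294425622
scene 0.1 71 (array([553. , 143.8]), array([18.5, 36.8]), np.float64(-0.224)) 0.09949875597162738
```

View pics/top6.png

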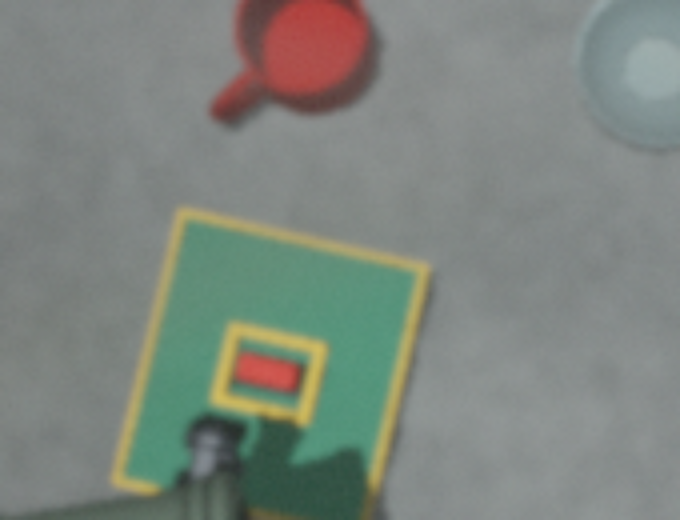

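Both lids are seated: the plate's top is at z=0.0618 (expected 0.062) and it is level. The red bar (crop 268,370) sits inside the collar with clearance all round. Now the collar grasp.

arm_command --motion '[{"dp": [5,0,0],"roll": 0},{"dp": [5,0,0],"roll": 0.01},{"dp": [0,3,0],"roll": 0},{"dp": [0,1.5,0],"roll": 0},{"dp": [0,0,0],"roll": 0}]' --gripper 100

```text
time: 24.18
ee_pos: [0.5513, 0.1449, 0.1281]
eef_rot: [0.703, -0.081, 0.078, -0.702]
wrist_force: [0.1, 0.1, 0.0]
width: 0.0854
```

```bash
python3 - <<'E'
from h import *
go((.5521,.1459,.062),-.222)
E
```

```text
t 24.18 tcp [0.5513 0.1449 0.1281] yaw_x -0.225 tilt [-0.005 -0.001 -1.   ] roll -0.003 j6 0.33 dp [0.09 6.61 0.12] F [0.1 0.1 0. ] w 0.0854
```

arm_command --motion '[{"dp": [0.1,1.5,0.1],"roll": 0},{"dp": [0,2,0],"roll": 0},{"dp": [0,1.5,0],"roll": 0},{"dp": [0,1,0],"roll": 0},{"dp": [0,0.5,0],"roll": 0},{"dp": [0,0,0],"roll": 0}]'

```text
time: 24.92
ee_pos: [0.5539, 0.1461, 0.0652]
eef_rot: [0.703, -0.079, 0.079, -0.703]
wrist_force: [0.3, 0.2, -0.2]
width: 0.0853
```

arm_command --motion '[{"dp": [0,0,0],"roll": 0},{"dp": [0,0,0],"roll": 0}]' --gripper 66 --force 25

```text
time: 25.18
ee_pos: [0.5544, 0.1461, 0.0659]
eef_rot: [-0.703, 0.079, -0.08, 0.703]
wrist_force: [0.1, -0.3, -0.5]
width: 0.0565
```

```bash
python3 - <<'E'
from h import *
go((.5521,.1459,.062),-.222)
d=snap("scene");cv2.imwrite("pics/s7.png",cv2.resize(d["frame"][110:210,220:350,::-1],None,fx=6,fy=6))
E
```

```text
t 25.18 tcp [0.5544 0.1461 0.0659] yaw_x -0.225 tilt [ 0.001  0.    -1.   ] roll -0.003 j6 0.33 dp [-0.22  0.39 -0.07] F [ 0.1 -0.3 -0.5] w 0.0565
```

View pics/s7.png

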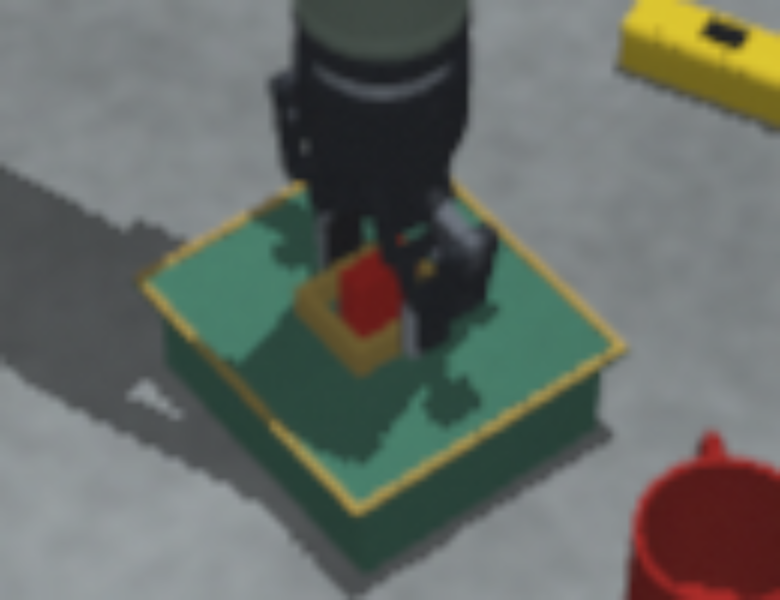

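The front finger (crop 430,330) and rear finger (330,240) straddle the collar (350,310), with the red bar between them. I'll shift back 2 mm, go down 3 mm and close.

arm_command --motion '[{"dp": [-0.2,0,0],"roll": 0},{"dp": [0,0.2,0],"roll": 0},{"dp": [0,0.2,0],"roll": 0},{"dp": [0,0,0],"roll": 0}]'

```text
time: 25.72
ee_pos: [0.5517, 0.1465, 0.061]
eef_rot: [0.703, -0.08, 0.079, -0.703]
wrist_force: [-0.1, -0.4, 0.3]
width: 0.0565
```

arm_command --motion '[{"dp": [0,0,0],"roll": 0},{"dp": [0,0,0],"roll": 0},{"dp": [0,0,0],"roll": 0},{"dp": [0,0,0],"roll": 0}]' --gripper 0 --force 40

```text
time: 26.22
ee_pos: [0.5522, 0.1465, 0.0614]
eef_rot: [-0.703, 0.079, -0.08, 0.703]
wrist_force: [1.3, 0.6, -0.0]
width: 0.0494
```

```bash
python3 - <<'E'
from h import *
go((.5521,.1459,.062),-.222)
for n in("top","scene"):
    d=snap(n);lids(d,(.551,.147),.062,.006)
E
```

```text
t 26.23 tcp [0.5522 0.1465 0.0614] yaw_x -0.225 tilt [ 0.001  0.    -1.   ] roll -0.003 j6 0.33 dp [ 0.   -0.06 -0.06] F [ 1.3  0.6 -0. ] w 0.0494
plate 1512 (array([550.2, 147.4]), array([174.1, 158.1]), np.float64(-0.223)) z 0.0619
  tilt [ 0.004 -0.002]
plate 1922 (array([549.9, 146. ]), array([182.3, 161.6]), np.float64(-0.23)) z 0.0626
  tilt [0.001 0.002]
```

arm_command --motion '[{"dp": [0,-0.2,0],"roll": 0},{"dp": [0,-0.3,0],"roll": 0},{"dp": [0,-0.4,0],"roll": 0},{"dp": [0,0,0],"roll": 0}]'

```text
time: 26.82
ee_pos: [0.5523, 0.1466, 0.0708]
eef_rot: [-0.703, 0.079, -0.08, 0.703]
wrist_force: [0.3, -0.5, -2.7]
width: 0.0492
```

```bash
python3 - <<'E'
from h import *
go((.5521,.1459,.062),-.222)
for n in("top","scene"):
    d=snap(n);lids(d,(.551,.147),.071,.006)
E
```

```text
t 26.82 tcp [0.5523 0.1466 0.0708] yaw_x -0.225 tilt [ 0.001  0.    -1.   ] roll -0.003 j6 0.33 dp [-0.    0.88 -0.07] F [ 0.3 -0.5 -2.7] w 0.0492
plate 1530 (array([550.2, 147.4]), array([173.7, 158.2]), np.float64(-0.222)) z 0.0713
  tilt [ 0.001 -0.   ]
plate 1926 (array([550.5, 145.8]), array([179.5, 161.7]), np.float64(-0.22)) z 0.0716
  tilt [ 0.001 -0.   ]
```

Force is −2.7 N, close to the outer lid's 2.2 N alone. It is level, and no side force suggests rubbing. I'll continue straight up.

arm_command --motion '[{"dp": [0,-0.5,0],"roll": 0},{"dp": [0,-0.7,0],"roll": 0},{"dp": [0,-0.8,0],"roll": 0},{"dp": [0,-0.8,0],"roll": 0},{"dp": [0,-1,0],"roll": 0},{"dp": [0,-1.3,0],"roll": 0},{"dp": [0,-1.5,0],"roll": 0},{"dp": [0,-1.5,0],"roll": 0},{"dp": [0,-1.5,0],"roll": 0},{"dp": [0,-1,0],"roll": 0},{"dp": [0,-0.6,0],"roll": 0},{"dp": [0,0,0],"roll": 0}]'

```text
time: 28.42
ee_pos: [0.5522, 0.1465, 0.1827]
eef_rot: [-0.703, 0.079, -0.08, 0.703]
wrist_force: [0.5, -0.1, -2.8]
width: 0.0493
```

arm_command --motion '[{"dp": [0,0,0],"roll": 0},{"dp": [0,0,0],"roll": 0},{"dp": [0,0,0],"roll": 0},{"dp": [0,0,0],"roll": 0}]'

```text
time: 28.92
ee_pos: [0.5519, 0.1465, 0.1821]
eef_rot: [0.703, -0.079, 0.079, -0.703]
wrist_force: [0.3, 0.6, -2.8]
width: 0.0489
```

```bash
python3 - <<'E'
from h import *
go((.5521,.1459,.062),-.222)
d=snap("scene");lids(d,(.551,.147),.182,.012)
C=cloud(d);m=box(d,(.551,.147,.04),50)&(abs(C[...,2]-.041)<.006)
q=C[m];print("inner vis",m.sum(),np.median(q[:,2]) if m.sum() else "")
A=np.c_[q[:,:2],np.ones(len(q))];print(np.linalg.lstsq(A,q[:,2],rcond=None)[0][:2])
cv2.imwrite("pics/s8.png",cv2.resize(d["frame"][50:230,190:390,::-1],None,fx=3,fy=3))
d=snap("top");lids(d,(.551,.147),.182,.012)
E
```

```text
t 28.93 tcp [0.5519 0.1465 0.1821] yaw_x -0.225 tilt [-0. -0. -1.] roll -0.003 j6 0.33 dp [ 0.04 12.01 -0.05] F [ 0.3  0.6 -2.8] w 0.0489
plate 2179 (array([551. , 145.5]), array([179.6, 161.5]), np.float64(-0.225)) z 0.1832
  tilt [-0.    -0.001]
inner vis 1213 0.04130568363852727
[-0.0016054  -0.00292763]
plate 1893 (array([550. , 147.2]), array([173.9, 158.1]), np.float64(-0.222)) z 0.1825
  tilt [ 0.002 -0.001]
```

View pics/s8.png

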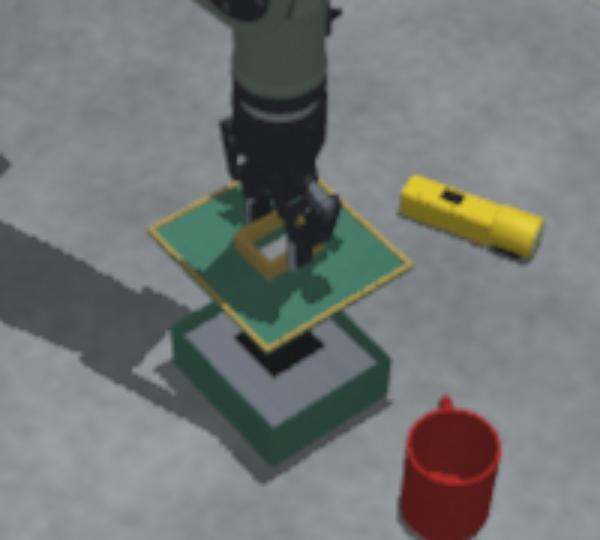

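The inner lid lies flat in the tin (crop 280,370), its top at z=0.0413 against the expected 0.041. The outer lid is held level above it, with its underside about 122 mm over the rim. Handing in.

```bash
python3 -c "
from rig import bot
print(bot.finish_job())"
```

```text
the job is handed in; nothing more can be done
None
```

I handed the job in at about 29 s, with the arm holding the outer lid level over the tin. The hand-in gives no verdict, so what follows is from my own checks.

- **Wax bars:** I pushed each one up against the far wall until the force rose. In the top view they were 45.8 and 39.7 mm apart and less than 0.025 rad askew. I did not see them again once the lid was on.
- **Lowering the lids:** I carried both lids by the red handle and lowered them slowly. The outer lid's top ended at 61.8 mm against the expected 62 mm, level.
- **Inner lid after the lift:** Its top is at 41.3 mm against the expected 41 mm, tilted about 0.003 rad.
- **Outer lid:** It is held by the collar with its underside about 122 mm over the rim, and within 2 mm of the tin's centre. Its tilt is about 0.002 rad. The wrist carries 2.8 N, a little over the lid's 2.2 N weight.

**Disagreements:** The two cameras differed from each other, and from the arm's own position reading, by about 1–2 mm, so I centred the lids using the top camera alone. I did not measure the mug, dish, flashlight or brush afterwards. No move went near them, and the mug and flashlight look unmoved in the last picture.

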